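# Rake the reel spindles into the grooves of the sorting tray

### The job

Take the hanging rake by its grip and set its two runners on the side rails at the flat end of the tray, behind the loose spindles. Draw it along, keeping the runners lightly down on the rails and never pressing hard (less than 20 N), past the last groove, so that the tines comb all four spindles into the grooves, each lying flat in a groove of its own. Then hang the rake upright on its rest again; do not touch the spindles with the gripper and leave the jar, tape measure and tin where they are.

Things in the scene. Friction and masses are not known exactly. Their poses are not given: they have to be found in the camera images.
- tray: Wooden sorting tray fixed to the table, 124 (x) x 240 (y) x 30 mm; origin under its centre, z up. Two smooth rails along y, tops 30 mm above the origin, at x = 50 to 62 mm on either side. Between them a flat deck 22 mm above the origin (y = -116 to +13 mm), then five grooves, then a flat land (y = 99 to 116 mm). End walls 4 mm thick, as high as the rails, at y = -118 and +118 mm.
- grooves (a point): Centre of the middle one of the tray's five grooves, at deck height: 56 mm along the tray's +y and 22 mm above its origin. The grooves run along the tray's x; their centre lines are 18 mm apart (tray y = 20, 38, 56, 74, 92 mm); each is 13.5 mm wide, 11.5 mm deep and 100 mm long, with 4.5 mm ridges level with the deck between them.
- rake_rest: Wooden rest fixed to the table, foot 100 x 70 mm, origin under its centre: two upright cheeks along its x, 70 mm long, 8 mm thick, 28 mm apart inside (y = -14 to +14 mm), tops 76 mm above the origin. Steel studs 4 mm high stand on the cheeks at x = -28 and +28 mm. The rake hangs between the cheeks by its collar, head along x.
- rake_grip (a point): Centre of the rake's upright dark wooden grip: a block 30 (x) x 24 (y) x 54 mm (z, up), to be pinched across y. Right under it is a collar plate 30 (x) x 46 (y) x 6 mm; its underside, 33 mm below this point, lies on the cheeks of the rest, so this point hangs 109 mm above the rest's origin. The rake weighs 0.2 kg. Either way round is the same.
- rake_collar (a point): Centre of the collar's underside. Below it, on a stem, is the head: a bar 122 (x) x 14 mm (y) with black runners 8 mm wide at x = -56 and +56 mm and seven 5 mm tines between, reaching 6 mm lower (2 mm over the deck when the runners are on the rails). The head is clamped firmly anywhere in 8 mm: runner undersides 50 to 58 mm below this point, not reported, to be felt. Contact is stiff.
- spindle_0_center (a point): Centre of a birch spindle: plain round rod, 12 mm diameter, 90 mm long, its axis is x. Starts lying askew on the tray's flat deck.
- spindle_1_center (a point): Centre of a birch spindle: plain round rod, 12 mm diameter, 90 mm long, its axis is x. Like spindle_0.
- spindle_2_center (a point): Centre of a birch spindle: plain round rod, 12 mm diameter, 90 mm long, its axis is x. Like spindle_0.
- spindle_3_center (a point): Centre of a birch spindle: plain round rod, 12 mm diameter, 90 mm long, its axis is x. Like spindle_0.
- snap_jar: Bystander: small jar of snaps, 34 mm diameter, 44 mm high; origin under its centre. Leave it alone.
- tape: Bystander: tape measure 52 x 69 x 20 mm, origin under its centre. Leave it alone.
- snap_press: Obstacle: green iron hand press standing fixed behind the tray, between the two places where the rest can be; about 0.35 m high with its head and lever, within 0.12 m of its origin (under its middle) to the sides and 0.13 m to the front. Bring the hand and the rake round its front, never across it.
- tin: Bystander: round pin tin, 62 mm diameter, 25 mm high, origin under its centre. Leave it alone.

How it is judged:
By the outcome, as a careful person would: the job done as asked, in the order asked, and still so for the second after the job is handed in, with the robot touching nothing.
It also fails if it takes over 72 s, if anything falls off the work surface, if the arm or the gripper's body presses on something with over 40 N, if the wrist force passes 120 N, or if a joint passes its speed limit or range.

### The arm

A 6-joint arm with a two-finger parallel gripper is mounted at the origin on a cart in front of the work surface, level with it; the furniture and walls round the work are solid. World frame = base frame: x ahead of the robot, y to its left, z up, the work surface at z = 0. Lengths are in m, angles in rad, forces in N, time in s.
With the tool pointing down it reaches from about 0.375 to 0.925 m from the base axis. Payload 5.7 kg.
Tool frame: the origin (TCP) lies on the centre line of the jaws, within the pads' length; the fingertips stand bot.tip_extent ahead of it and the grasp point (between the pads) lies 5 mm behind it (bot.tip_extent is the distance from the TCP to the fingertips, in m); z points along the fingers, y is the line along which they close (so a half turn about z gives the same grasp; the last joint's range is limited). The gripper opens to 88 mm and grips with 3 to 60 N. Pads are 20 mm wide; open, the fingers measure 115 mm over their backs; the gripper's body (75 mm by 178 mm) begins 61 mm behind the grasp point.
Start: joints at [-1.387, 0.359, 1.51, -0, 1.272, -0.115], TCP at [0.177, -0.573, 0.237] pointing down, gripper open.
Joint ranges: [-2.97, 2.97], [-1.01, 2.36], [0.21, 2.38], [-0.96, 4.11], [0.2, 2.71], [-2.98, 2.98]. Speed limits (rad/s): [2.39, 2.39, 3.14, 3.14, 3.14, 3.14].

### API

Orientations are given as a unit quaternion [w, x, y, z].
In Python, from plant import bot, hand, kinematics, sensors, viewer gives the robot as it stands. The module is installed in compiled form; this text tells all that it offers. Calls block until the motion is done:
- bot.goto(position, orientation): joint-space move of the TCP to a pose.
- bot.line_to(position, frame=None, velocity=0.15): straight line of the TCP; frame=None keeps the orientation; velocity is the mean speed in m/s.
- bot.move_j(angles): joint-space move.
- hand.set_gripper(opening, newtons=None): finger opening in m; newtons is the grip in N (None keeps the last); returns when the fingers have stopped.
- bot.wait(seconds).
- kinematics.inverse_kinematics(position, orientation): joint angles nearest the present ones, or None.
- sensors.observe(): the state.
- viewer.capture(name): name is "scene" or "top" or "wrist"; returns (picture, depth): 384x512x3 uint8, red, green, blue; 384x512 float32, m along the optical axis (not along the pixel's ray), 0 where there is no reading.
- viewer.calibration(name): a dict with "fx", "fy", "cx", "cy" (pixels), "T" (4x4, takes a point from camera to world coordinates). Camera axes: x right, y down, z forward; pixel columns grow to the right and rows downward; lengths in m; the calibration is good to about 2 mm. A picture is of the moment at which its call begins: read the wrist's pose just before it. calibration takes no time and is no camera call; for the wrist camera it gives the pose at the moment of the call.
A pose or a line that the arm cannot do raises bot.MotionError and nothing moves.
- bot.hand_in(): hands the job in; it is judged then, once.
The state is a dict: "t": time; "q": joint angles; "qd": joint speeds; "effort": joint torques, N m; "tcp_pos": TCP position; "ee_rot": TCP orientation; "force": force on the tool from outside, world axes, zero at the start; "wrist_torque": the same for the moment, N m; "gripper_width": finger opening in m; "finger_force": force on a finger pad.
Only numpy, scipy, OpenCV 4.12 (cv2) and the standard library are available. Lean on these libraries where they do the work, as an engineer would, in place of code of your own. Each camera call takes 0.05 s, during which the arm holds its last target. There are 200 camera calls.

## Working session

There is one attempt and no reset: what is moved stays moved. The work goes in short steps, each a Python script; the robot and the scene stay as the last script left them, time stands still between calls to the robot, and variables do not carry over. Pictures are saved under pics/ and viewed, at most 10 in all, crops included, and the job is handed in when it is done.

```bash
mkdir -p pics; ls
python3 - <<'E'
from plant import bot,hand,kinematics,sensors,viewer
import cv2,numpy as np
o=sensors.observe();print(o['t'],o['tcp_pos'],o['ee_rot'],bot.tip_extent,o['force'],o['gripper_width'])
for n in('scene','top'):
    p,d=viewer.capture(n);np.savez('pics/%s.npz'%n,p=p,d=d)
    cv2.imwrite('pics/%s0.png'%n,cv2.resize(p[:,:,::-1],(800,600),interpolation=cv2.INTER_CUBIC))
    c=viewer.calibration(n);print(n,c['fx'],c['fy'],c['cx'],c['cy'],np.round(c['T'],3).tolist())
E
```

```text
pics
0.0 [ 0.17650162 -0.5727575   0.23583832] [-8.94837958e-04  9.88861294e-01  1.48837292e-01 -2.12489480e-05] 0.014 [0.3903024  1.05697512 0.32835123] 0.08787195143775639
scene 487.29105288104796 487.29105288104796 249.68119623037126 181.6590710527302 [[-0.653, -0.335, 0.679, -0.374], [-0.757, 0.259, -0.601, 0.649], [0.025, -0.906, -0.422, 0.648], [0.0, 0.0, 0.0, 1.0]]
top 446.01042415148805 446.01042415148805 254.72037395174175 197.28279018947455 [[0.011, -0.989, 0.149, 0.378], [-1.0, -0.009, 0.012, -0.123], [-0.01, -0.149, -0.989, 1.049], [0.0, 0.0, 0.0, 1.0]]
```

View pics/top0.png

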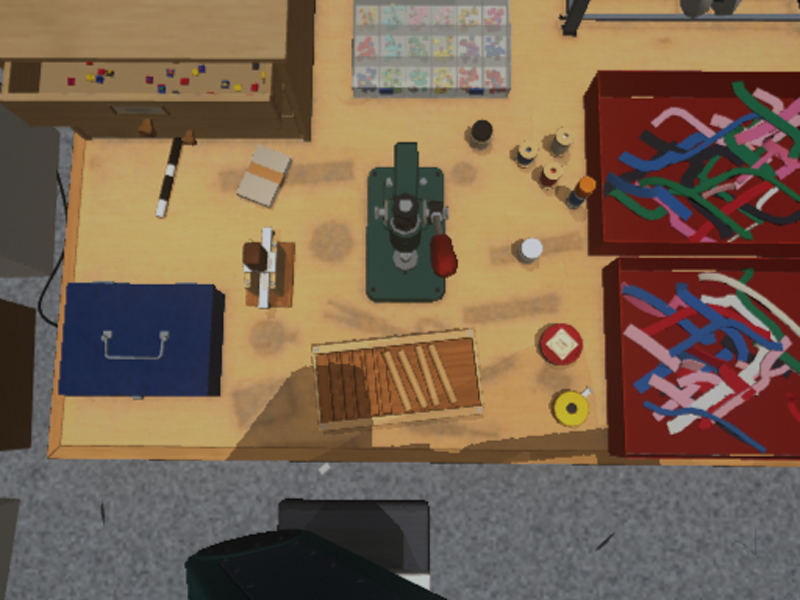

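View pics/scene0.png

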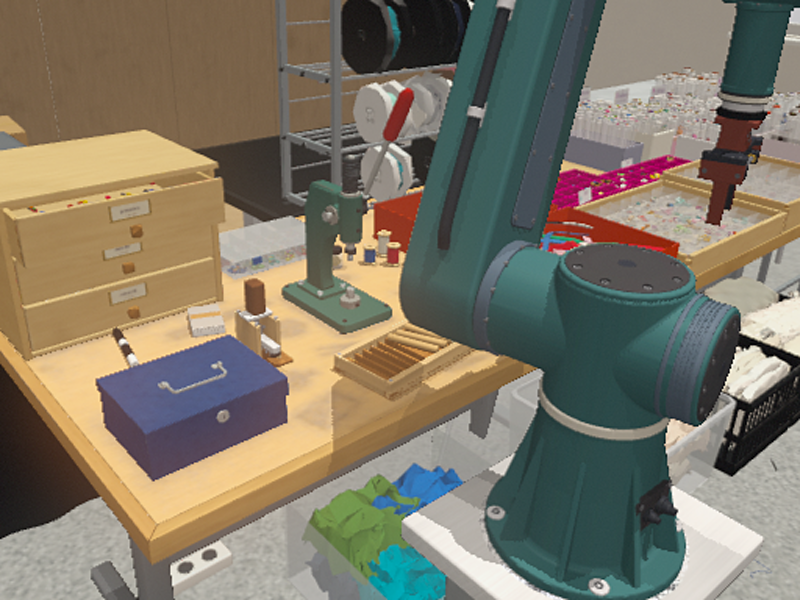

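The top view (800x600) shows the tray centred near (397,380), with the grooves at its left end (world +y) and four askew spindles at x≈385–440 px. The rake hangs on its rest at (265,268), with its head along world x. The press is at (405,235), the tin, tape and jar are at right, and a blue box stands next to the rest.

```bash
cat > h.py <<'E'
from plant import bot,hand,kinematics,sensors,viewer
import cv2,numpy as np
def cloud(d,c):
    v,u=np.mgrid[:384,:512]
    P=np.stack([(u-c['cx'])/c['fx']*d,(v-c['cy'])/c['fy']*d,d],-1)
    return P@c['T'][:3,:3].T+c['T'][:3,3]
def Q(a,tilt=0):  # tool down, tool y along world angle a+90deg (mod half turn)
    # start quat (0,cos(h),sin(h),0): x axis at angle 2h, y axis at 2h-90
    return np.array([0,np.cos(a/2),np.sin(a/2),0])
E
python3 - <<'E'
from h import *
z=np.load('pics/top.npz');p,d=z['p'],z['d'];c=viewer.calibration('top');W=cloud(d,c)
def box(m):
    q=W[m][:,:2].astype(np.float32);return cv2.minAreaRect(q),len(q)
def reg(u0,u1,v0,v1):
    m=np.zeros((384,512),bool);s=.64;m[int(v0*s):int(v1*s),int(u0*s):int(u1*s)]=1;return m&(d>0)
r=reg(300,495,320,440);print('table z',np.median(W[reg(500,530,300,320)][:,2]),np.median(W[reg(300,330,440,446)][:,2]))
m=r&(W[...,2]>.0245)&(W[...,2]<.036);
n,l,st,ce=cv2.connectedComponentsWithStats((r&(W[...,2]>.018)).astype(np.uint8));k=1+st[1:,4].argmax()
print('tray',box(m),box(l==k)); 
r=reg(230,305,215,320)
for a,b in((.005,.03),(.03,.06),(.06,.072),(.072,.082),(.082,.1),(.1,.13),(.13,.15)):
    m=r&(W[...,2]>a)&(W[...,2]<b)
    if m.sum()>2: print(a,box(m),W[m].mean(0))
for n,t in(('tin',(535,590,315,370)),('tape',(545,600,380,430)),('jar',(515,545,230,268)),('press',(360,460,140,305)),('blue',(55,225,280,400))):
    m=reg(*t)&(W[...,2]>.012);print(n,W[m].min(0),W[m].max(0))
cv2.imwrite('pics/crop.png',cv2.resize(p[130:290,130:330,::-1],None,fx=4,fy=3.75,interpolation=cv2.INTER_CUBIC))
E
```

```text
table z 0.0005134697799280552 0.00042164540104916437
tray (((0.4271569848060608, -0.10899792611598969), (0.12407968938350677, 0.24004565179347992), 6.726290225982666), 2370) (((0.4271569848060608, -0.10899792611598969), (0.12407968938350677, 0.24004565179347992), 6.726290225982666), 4472)
0.005 (((0.5989260673522949, 0.09256598353385925), (0.16179609298706055, 0.11150217801332474), 2.9611923694610596), 394) [0.57510845 0.0744372  0.00996987]
0.03 (((0.5877171754837036, 0.0811300277709961), (0.04196930676698685, 0.12092770636081696), 81.34425354003906), 363) [0.58122006 0.08390625 0.04400988]
0.06 (((0.5865017771720886, 0.08699706196784973), (0.044987067580223083, 0.0691736564040184), 88.9770736694336), 55) [0.57611749 0.07836542 0.06578122]
0.072 (((0.5871096253395081, 0.08656832575798035), (0.04425640404224396, 0.06950609385967255), 89.28206634521484), 168) [0.58088483 0.08131694 0.07770072]
0.082 (((0.5850859880447388, 0.0808342769742012), (0.030248699709773064, 0.05766244977712631), 38.27269744873047), 78) [0.58516203 0.07724517 0.08686575]
0.1 (((0.5831581354141235, 0.08100876957178116), (0.01590789295732975, 0.03462672233581543), 48.92384338378906), 68) [0.58232021 0.08050206 0.11513463]
0.13 (((0.5889901518821716, 0.08757936209440231), (0.023906538262963295, 0.03066202439367771), 89.46768951416016), 159) [0.58793936 0.08695463 0.13570028]
tin [ 0.45148252 -0.38042199  0.01261563] [ 0.51196594 -0.31968519  0.03081135]
tape [ 0.36339824 -0.38871634  0.01261499] [ 0.41337461 -0.33850582  0.02451438]
jar [ 0.60395681 -0.3203721   0.01304462] [ 0.63657845 -0.28867976  0.04883884]
press [ 0.50296701 -0.17886358  0.01219354] [ 0.7529943  -0.05954833  0.42740751]
blue [0.39435419 0.15216434 0.01221511] [0.5626228  0.36410862 0.08959956]
```

Run:
```python
from h import *
z=np.load('pics/top.npz');W=cloud(z['d'],viewer.calibration('top'))
a=np.radians(6.73);C=np.array([.4272,-.109])
R=np.array([[np.cos(a),-np.sin(a)],[np.sin(a),np.cos(a)]])
L=(W[...,:2]-C)@R
m=(abs(L[...,0])<.048)&(L[...,1]>-.113)&(L[...,1]<.06)&(W[...,2]>.0285)
n,l,st,ce=cv2.connectedComponentsWithStats(m.astype(np.uint8))
for k in range(1,n):
    if st[k,4]>20: print(cv2.minAreaRect(L[l==k].astype(np.float32)),L[l==k].min(0),L[l==k].max(0))
T=np.eye(4);o=sensors.observe();cw=viewer.calibration('wrist')['T'];print('cam off',cw[:3,3]-o['tcp_pos'],cw[:3,2])
aa=-.012
bot.goto([.27,-.32,.26],Q(.3));print(sensors.observe()['t'])
bot.goto([.40,.05,.26],Q(aa));print(sensors.observe()['t'])
bot.goto([.57,.0876,.26],Q(aa));o=sensors.observe();print(o['t'],o['q'],o['tcp_pos'])
c=viewer.calibration('wrist');p,d=viewer.capture('wrist');np.savez('pics/w1.npz',p=p,d=d,T=c['T']);print(c['T'][:3,3])
cv2.imwrite('pics/w1.png',p[:,:,::-1])
W=cloud(d,c)
for lo,hi in((.072,.08),(.08,.09),(.13,.145)):
    m=(d>0)&(W[...,2]>lo)&(W[...,2]<hi)&(abs(W[...,0]-.588)<.06)&(abs(W[...,1]-.087)<.045)
    if m.sum()>20:print(lo,m.sum(),cv2.minAreaRect(W[m][:,:2].astype(np.float32)),W[m].min(0),W[m].max(0))
```

```text
((0.0007799230515956879, -0.04426906257867813), (0.0895383358001709, 0.011724725365638733), 11.517854690551758) [-0.04311286 -0.058211  ] [ 0.04486468 -0.0304364 ]
((0.0015302039682865143, -0.06619518995285034), (0.08976633846759796, 0.011847877874970436), 15.956588745117188) [-0.04305986 -0.08344536] [ 0.04540454 -0.04899695]
((-0.0018608905375003815, -0.00031755492091178894), (0.08852195739746094, 0.011454660445451736), 15.827431678771973) [-0.04520603 -0.01690507] [0.04100651 0.0161127 ]
((-0.0020825155079364777, -0.02133358269929886), (0.08916521817445755, 0.013986197300255299), 18.332050323486328) [-0.04539803 -0.03985892] [ 0.04086686 -0.00390079]
cam off [0.06623747 0.019653   0.14839615] [-0.24140278 -0.07338679 -0.96764615]
1.15
2.6083
3.3417 [ 3.15237960e-02  3.04894355e-01  1.53304877e+00 -3.08379760e-04
  1.30621291e+00  1.61506766e+00] [0.56865474 0.08675695 0.25939048]
[0.63827469 0.08553705 0.4076136 ]
0.072 622 ((0.588049590587616, 0.08579617738723755), (0.04400103911757469, 0.06923840194940567), 89.09896850585938) [0.55313657 0.06346711 0.07246367] [0.62284063 0.1082882  0.07999488]
0.08 644 ((0.5881465077400208, 0.0862579196691513), (0.04550110176205635, 0.06027683615684509), 88.78593444824219) [0.55760766 0.06374115 0.08000525] [0.61834744 0.10927666 0.08987121]
0.13 1008 ((0.5898284912109375, 0.08620994538068771), (0.023438099771738052, 0.029573585838079453), 88.64356994628906) [0.57484543 0.07465527 0.13105059] [0.60463627 0.09821315 0.13838269]
```

The spindles lie at tray y from -83 to +16 mm, so starting the rake at y=-100 mm is behind them. The grip measures 24x30 mm at (0.590, 0.086), and the rest is 44 mm wide over its cheeks with a yaw of about -1°. Both match the given sizes. I'll turn the hand so the camera faces away from the press, then grasp.

Run:
```python
from h import *
aa=np.pi-.018
bot.goto([.5895,.0862,.20],Q(aa));bot.wait(.2);o=sensors.observe();print(o['t'],o['q'],o['tcp_pos'],o['ee_rot'])
bot.line_to([.5895,.0862,.106],velocity=.08);bot.wait(.2);o=sensors.observe();print(o['t'],o['tcp_pos'],o['force'])
hand.set_gripper(.0,40);bot.wait(.2);o=sensors.observe();print(o['t'],o['tcp_pos'],o['force'],o['gripper_width'],o['finger_force'])
bot.line_to([.5895,.0862,.21],velocity=.08);bot.wait(.2);o=sensors.observe();print(o['t'],o['tcp_pos'],o['force'],o['gripper_width'],o['wrist_torque'])
c=viewer.calibration('wrist');p,d=viewer.capture('wrist');cv2.imwrite('pics/w2.png',p[:,:,::-1])
```

```text
6.2417 [ 2.92795536e-02  3.87132616e-01  1.56362737e+00 -4.32355190e-06
  1.19076966e+00 -1.52333943e+00] [0.58952531 0.08619404 0.20001763] [ 3.15585985e-05  9.08774339e-03  9.99958705e-01 -7.97605460e-07]
7.7667 [0.58982928 0.08623023 0.10647657] [-0.78923475  0.40760462  0.29630147]
8.9667 [0.58951108 0.08631684 0.10598459] [-0.62968797  0.98953909  0.508906  ] 0.023641009955267803 39.99965965747833
10.6167 [0.58924994 0.08619915 0.20952495] [ 0.67589374 -0.65639048 -2.12151281] 0.02401446149243214 [ 0.02719159 -0.10255791 -0.00373915]
```

View pics/w2.png

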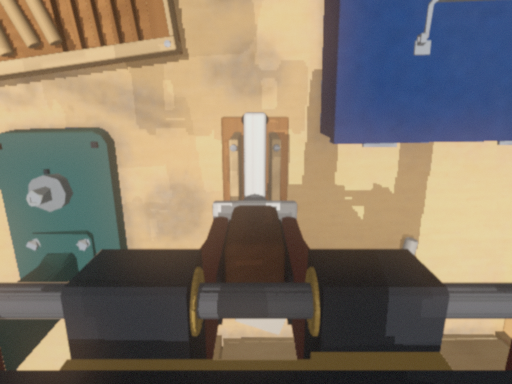

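The rake is gripped square: width 24 mm, weight reading 2.1 N, head straight below and clear of the cheeks at about (255,150). The rest and press base show no contact. Next I carry it round the front of the press to above the flat end of the tray and check the rails.

Run:
```python
from h import *
a=np.radians(6.73);C=np.array([.4272,-.109])
R=np.array([[np.cos(a),-np.sin(a)],[np.sin(a),np.cos(a)]])
bot.line_to([.41,.07,.21],velocity=.2);
bot.goto([.405,-.07,.21],Q(np.pi+a));
c=viewer.calibration('wrist');p,d=viewer.capture('wrist');W1=cloud(d,c);W1[d==0]=0
g=C+R@np.array([0,-.100]);print(g)
bot.line_to([*g,.21],velocity=.2);bot.wait(.3);o=sensors.observe();print(o['t'],o['tcp_pos'],o['ee_rot'],o['force'],o['q'])
c=viewer.calibration('wrist');p,d=viewer.capture('wrist');W2=cloud(d,c);W2[d==0]=0
cv2.imwrite('pics/w3.png',p[:,:,::-1])
for W in(W1,W2):
    L=(W[...,:2]-C)@R;z=W[...,2]
    m=(abs(L[...,0])<.075)&(abs(L[...,1])<.13)&(z>.024)&(z<.036)
    for s in(1,-1):
        for y0 in np.arange(-.11,.11,.03):
            q=m&(L[...,0]*s>.045)&(abs(L[...,1]-y0)<.012)
            if q.sum()>15: print(s,round(y0,2),q.sum(),np.percentile(L[q][:,0],[2,50,98]).round(4),np.median(z[q]).round(4))
    q=m&(abs(L[...,0])<.045)&(abs(L[...,1])>.108)
    for s in(1,-1):
        k=q&(L[...,1]*s>0)
        if k.sum()>15:print('end',s,k.sum(),np.percentile(L[k][:,1],[2,50,98]).round(4))
    print('--')
```

```text
[ 0.43891907 -0.20831094]
13.5417 [ 0.43879507 -0.20752018  0.21011986] [ 2.53931403e-05 -5.91861551e-02  9.98246962e-01  4.72632080e-05] [ 0.63162495  0.48427152 -2.45306904] [-5.84268774e-01  2.22758199e-01  1.78466552e+00  1.17076006e-04
  1.13418502e+00 -2.27355614e+00]
1 -0.11 293 [0.0459 0.0537 0.0611] 0.0303
1 -0.08 297 [0.0492 0.0541 0.0612] 0.0303
1 -0.05 296 [0.0493 0.0543 0.0613] 0.0303
1 -0.02 255 [0.0495 0.0537 0.0615] 0.0303
1 0.1 245 [0.0496 0.0535 0.0606] 0.0301
-1 -0.11 343 [-0.0621 -0.0555 -0.0459] 0.0303
-1 -0.08 307 [-0.062  -0.0563 -0.0504] 0.0304
-1 -0.05 301 [-0.062  -0.0563 -0.0512] 0.0305
-1 -0.02 313 [-0.0619 -0.0562 -0.0458] 0.0304
-1 0.01 313 [-0.0622 -0.0569 -0.0511] 0.0304
-1 0.04 37 [-0.0618 -0.0568 -0.051 ] 0.0301
-1 0.07 322 [-0.0621 -0.0567 -0.0509] 0.0303
-1 0.1 318 [-0.062  -0.0566 -0.0508] 0.0304
end 1 452 [0.1135 0.1155 0.1182]
end -1 584 [-0.1211 -0.1179 -0.1142]
--
1 -0.05 211 [0.0495 0.054  0.0613] 0.0301
1 -0.02 295 [0.0496 0.0544 0.0615] 0.0302
1 0.01 294 [0.0497 0.0545 0.0614] 0.0301
1 0.04 291 [0.0497 0.0544 0.0613] 0.0303
1 0.07 291 [0.0497 0.0546 0.0613] 0.0302
1 0.1 285 [0.05   0.0547 0.0613] 0.0301
-1 -0.11 218 [-0.0618 -0.0581 -0.0467] 0.0303
-1 -0.08 294 [-0.0618 -0.0571 -0.0506] 0.0303
-1 -0.05 326 [-0.0618 -0.0562 -0.0505] 0.0302
-1 -0.02 336 [-0.0618 -0.0562 -0.0457] 0.0302
-1 0.01 324 [-0.0618 -0.0562 -0.0505] 0.0301
-1 0.04 327 [-0.0618 -0.0562 -0.0506] 0.0302
-1 0.07 331 [-0.0618 -0.0562 -0.0506] 0.03
-1 0.1 328 [-0.0618 -0.0562 -0.0506] 0.0301
end 1 669 [0.1134 0.1149 0.1182]
end -1 331 [-0.1214 -0.1192 -0.1159]
--
```

View pics/w3.png

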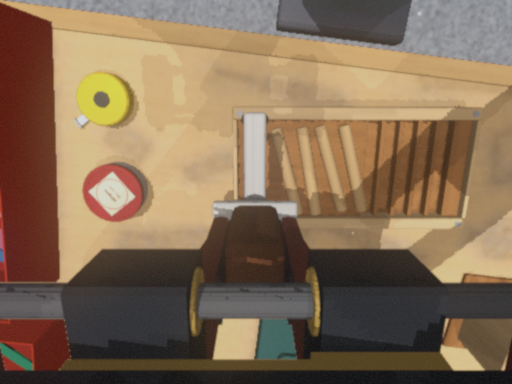

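The rake's head (255,160) lies parallel to the tray's grooves, above the flat end and left of all spindles. The rails fit the local frame within about 0.5 mm, so I'll feel downward for contact.

```bash
cat >> h.py <<'E'
a=np.radians(6.73)
R=np.array([[np.cos(a),-np.sin(a)],[np.sin(a),np.cos(a)]])
C=np.array([.4272,-.109])+R@np.array([-.0003,-.0008])
g=lambda y,z:[*(C+R@np.array([0,y])),z]
def fz(n=5):
    s=[]
    for _ in range(n): s.append(sensors.observe()['force']);bot.wait(.01)
    return np.mean(s,0)
E
python3 - <<'E'
from h import *
bot.line_to(g(-.1,.124),velocity=.1);bot.wait(.3);f0=fz(10);o=sensors.observe();print(o['t'],o['tcp_pos'],f0)
z=.124
while z>.104:
    z-=.0007;bot.line_to(g(-.1,z),velocity=.02);f=fz(4)-f0
    o=sensors.observe();print(round(o['t'],2),round(z,4),o['tcp_pos'][2].round(5),f.round(2))
    if f[2]>2: break
bot.wait(.2);print(fz(10)-f0,sensors.observe()['wrist_torque'],sensors.observe()['t'])
np.save('f0.npy',f0);np.save('z.npy',z)
E
```

```text
14.9833 [ 0.43885537 -0.20924024  0.1242574 ] [ 0.05911828 -0.09613488 -2.23027631]
15.27 0.1233 0.12326 [0.05 0.37 0.01]
15.55 0.1226 0.12254 [-0.31 -0.27 -0.09]
15.83 0.1219 0.12188 [0.04 0.36 0.32]
16.12 0.1212 0.12119 [-0.05  0.48  0.21]
16.4 0.1205 0.12046 [-0.23  0.45  0.15]
16.68 0.1198 0.11979 [-0.16 -0.2   0.78]
16.97 0.1191 0.11907 [-0.45  0.01  0.36]
17.25 0.1184 0.11838 [-0.18 -0.21  0.03]
17.53 0.1177 0.11768 [ 0.2  -0.19  0.34]
17.82 0.117 0.11696 [ 0.45 -0.66 -0.13]
18.1 0.1163 0.11628 [-0.41  0.25  0.48]
18.38 0.1156 0.11557 [-0.17 -0.27  0.27]
18.67 0.1149 0.11488 [ 0.02 -0.26  0.56]
18.95 0.1142 0.11415 [ 0.24 -0.11  0.25]
19.23 0.1135 0.11346 [-1.21 -0.04  0.7 ]
19.52 0.1128 0.11275 [-0.33 -0.12  0.16]
19.8 0.1121 0.11207 [-0.4  -0.29  0.35]
20.08 0.1114 0.11158 [-0.88  0.27  3.48]
[-0.60056935  0.5582655   5.63720275] [ 0.2034357   0.08523368 -0.00326381] 20.3667
```

Run:
```python
from h import *
f0=np.load('f0.npy');z=float(np.load('z.npy'));y=-.1
while y<.1055:
    y=min(y+.008,.106)
    bot.line_to(g(y,z),velocity=.04);f=fz(3)-f0
    o=sensors.observe();print(round(o['t'],2),round(y,4),round(z,5),o['tcp_pos'][2].round(5),f.round(1))
    if f[2]>16: z+=.0004
    else: z+=np.clip((f[2]-6)/25000*.5,-.00015,.0002)
np.save('z.npy',z)
p,d=viewer.capture('wrist');cv2.imwrite('pics/w4.png',p[:,:,::-1])
```

```text
20.74 -0.092 0.1114 0.11159 [ 0.2 -0.8  4.9]
21.12 -0.084 0.11138 0.11157 [ 1.4 -0.7  5.8]
21.49 -0.076 0.11137 0.11153 [ 1.5 -1.6  7.3]
21.87 -0.068 0.1114 0.11155 [ 0.8 -2.8  7.2]
22.24 -0.06 0.11142 0.11152 [ 1.3 -2.3  7.7]
22.62 -0.052 0.11146 0.11154 [ 1.1 -2.5  7.5]
22.99 -0.044 0.11149 0.11153 [ 1.2 -2.4  7.4]
23.37 -0.036 0.11152 0.11153 [ 1.4 -2.4  8. ]
23.74 -0.028 0.11155 0.11153 [ 1.1 -0.9  8.4]
24.12 -0.02 0.1116 0.11152 [ 1.3 -0.3  8.2]
24.49 -0.012 0.11165 0.11155 [ 0.7 -0.3  6.5]
24.87 -0.004 0.11166 0.11156 [ 0.5 -1.2  6.1]
25.24 0.004 0.11166 0.11157 [ 0.4 -0.1  5.4]
25.62 0.012 0.11165 0.11159 [ 0.2 -0.5  5.5]
25.99 0.02 0.11164 0.11159 [0.4 0.6 4.6]
26.37 0.028 0.11161 0.11158 [ 0.2 -1.   4.8]
26.74 0.036 0.11158 0.11157 [0.7 0.5 4.8]
27.12 0.044 0.11156 0.11156 [ 0.7 -0.1  4.8]
27.49 0.052 0.11154 0.11157 [ 0.1 -0.3  5.3]
27.87 0.06 0.11152 0.11157 [ 1.1 -0.7  5.9]
28.24 0.068 0.11152 0.11156 [ 0.7 -0.9  5.9]
28.62 0.076 0.11152 0.11154 [ 0.1 -0.9  6.1]
28.99 0.084 0.11152 0.11154 [ 1.2 -0.9  6.8]
29.37 0.092 0.11154 0.11152 [ 0.9 -1.6  7. ]
29.74 0.1 0.11156 0.11153 [ 1.2 -1.1  7.1]
30.07 0.106 0.11158 0.11155 [ 0.5 -1.   6.2]
```

View pics/w4.png

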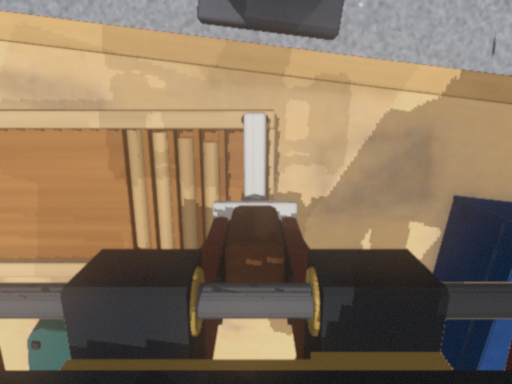

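The contact force stayed between 4.6 and 8.4 N the whole way. Four spindles lie in separate grooves (x≈137, 163, 187, 211 px); the leftmost looks slightly askew. I'll lift the rake and measure the spindle heights.

Run:
```python
from h import *
bot.line_to(g(.106,.21),velocity=.12)
c=viewer.calibration('wrist');p,d=viewer.capture('wrist');W=cloud(d,c);W[d==0]=0
cv2.imwrite('pics/w5.png',cv2.resize(p[80:300,0:300,::-1],None,fx=2,fy=2))
L=(W[...,:2]-C)@R;o=sensors.observe();print(o['t'],o['force'])
for yc in(.02,.038,.056,.074,.092):
  r=[]
  for x0 in np.arange(-.05,.051,.01):
    m=(abs(L[...,0]-x0)<.004)&(abs(L[...,1]-yc)<.0025)&(W[...,2]<.06)
    r.append(round(float(np.median(W[...,2][m]))*1000,1) if m.sum()>2 else None)
  print(yc,r)
```

```text
31.1333 [-0.21943174 -0.27942826 -3.10277384]
0.02 [29.0, 22.4, 22.4, 22.4, 22.7, 22.4, 22.5, 22.8, 22.5, 22.8, 21.9]
0.038 [29.7, 22.7, 22.6, 22.3, 22.5, 22.6, 22.5, 22.5, 22.6, 22.4, 23.0]
0.056 [29.5, 22.0, 22.6, 22.5, 22.9, 22.7, 22.8, 22.8, 22.7, 22.6, 27.2]
0.074 [29.4, 11.6, 22.9, 22.7, 22.8, 22.7, 22.5, 22.8, 22.6, None, None]
0.092 [29.5, 10.7, 10.8, 10.7, 11.0, 11.0, 10.7, 10.7, 10.9, None, None]
```

View pics/w5.png

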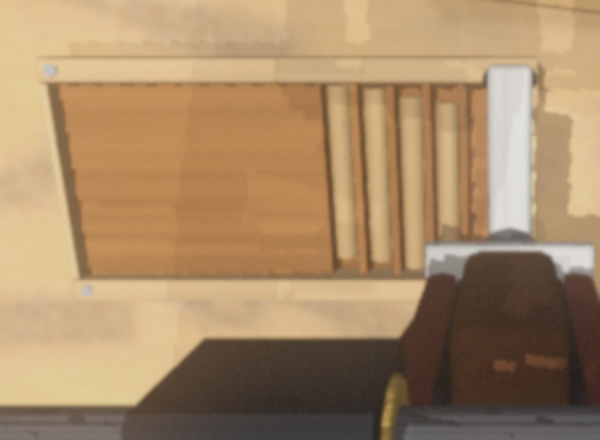

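All four spindle tops read 22.5 mm, exactly as expected for lying on the groove floors in the first four grooves. Now I'll hang the rake back up.

Run:
```python
from h import *
f0=np.load('f0.npy');aa=np.pi-.018;x,y=.5895,.0861
bot.line_to([.41,.07,.215],velocity=.2)
bot.goto([.43,.0861,.215],Q(aa))
bot.line_to([x,y,.215],velocity=.15);bot.wait(.3);f1=fz(10);print(sensors.observe()['tcp_pos'],f1)
z=.215
for z in(.19,.16,.13,.111):
    bot.line_to([x,y,z],velocity=.08);f=fz(3)-f1;print(z,f.round(1))
    if np.abs(f).max()>6: raise SystemExit('contact')
while z>.1045:
    z-=.0007;bot.line_to([x,y,z],velocity=.02);f=fz(3)-f1
    if f[2]>1.8:break
o=sensors.observe();print(o['t'],z,o['tcp_pos'],f)
p,d=viewer.capture('wrist');cv2.imwrite('pics/w6.png',p[:,:,::-1])
```

```text
[0.58928793 0.08617923 0.21513492] [ 0.06843129 -0.08150142 -1.80586678]
0.19 [-0.   0.1  0.4]
0.16 [-0.1 -0.2 -0.1]
0.13 [ 0.1 -0.2 -0.2]
0.111 [0.  0.3 0.1]
37.7417 0.10539999999999995 [0.58953653 0.08610306 0.10599266] [-2.51068069 -0.3701222   6.73095518]
```

View pics/w6.png

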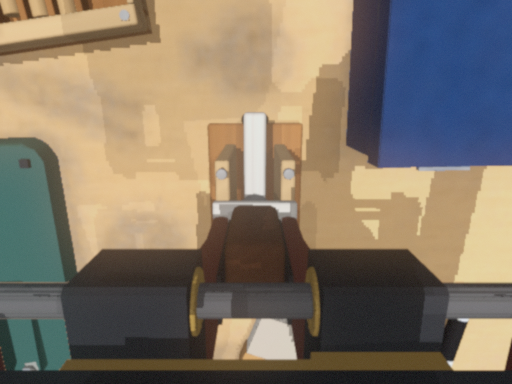

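The collar sits on the cheeks at the original height (TCP z 0.106), with the head centred between them at (255,150) and the studs (222,175) and (288,175) even on either side. I'll release, back off and verify.

Run:
```python
from h import *
hand.set_gripper(.05);bot.wait(.2)
hand.set_gripper(.088)
bot.line_to([.5895,.0861,.25],velocity=.12)
bot.line_to([.42,.0861,.27],velocity=.2);bot.wait(.3)
c=viewer.calibration('wrist');p,d=viewer.capture('wrist');W=cloud(d,c);print('wrist' ,sensors.observe()['t'])
c=viewer.calibration('top');p2,d2=viewer.capture('top');W2=cloud(d2,c)
for W,d in((W,d),(W2,d2)):
  for lo,hi in((.08,.09),(.13,.15)):
    m=(d>0)&(W[...,2]>lo)&(W[...,2]<hi)&(abs(W[...,0]-.588)<.06)&(abs(W[...,1]-.087)<.045)
    if m.sum()>9:print(lo,m.sum(),cv2.minAreaRect(W[m][:,:2].astype(np.float32)),np.median(W[m][:,2]))
cv2.imwrite('pics/top2.png',cv2.resize(p2[:,:,::-1],(800,600)))
```

```text
wrist 42.0583
0.08 116 ((0.6060409545898438, 0.08552117645740509), (0.021132636815309525, 0.04546061530709267), 1.0737203359603882) 0.08237439625155024
0.13 649 ((0.58818519115448, 0.08521763235330582), (0.023198749870061874, 0.029881171882152557), 89.2228012084961) 0.13610459834270872
0.08 106 ((0.5849363803863525, 0.08577842265367508), (0.045320045202970505, 0.0585365928709507), 81.41661071777344) 0.08255892520741415
0.13 156 ((0.5893433094024658, 0.08566864579916), (0.031141122803092003, 0.023710090667009354), 1.4490952491760254) 0.1356316824122566
```

View pics/top2.png

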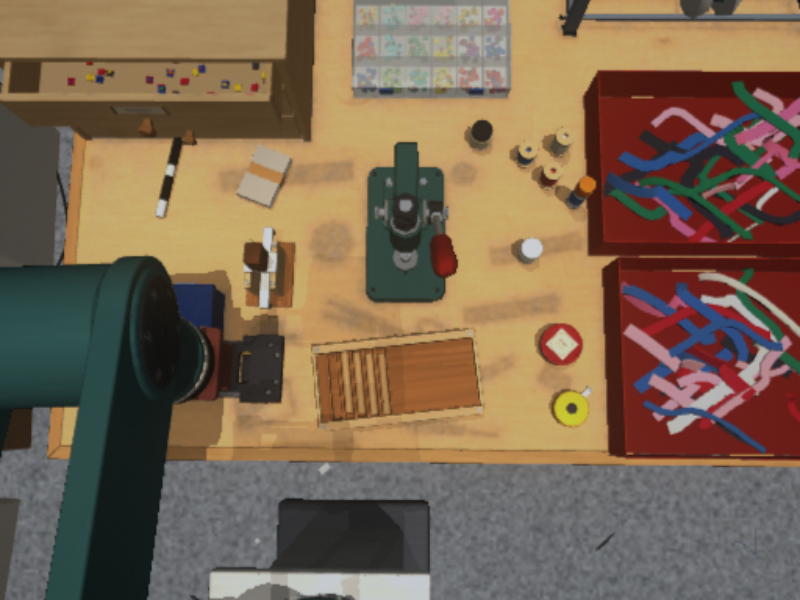

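The top view shows four spindles in their grooves (345–385, 380), the rake hanging upright at (265,265) within a millimetre or so of its original pose, and the tin, tape and jar unmoved.

```bash
python3 -c "
from h import *
print(sensors.observe()['force']);print(bot.hand_in())"
```

```text
[ 0.48283078 -0.4465376   0.20141308]
the job is handed in; nothing more can be done
None
```

The job is handed in at about 42 s: all four spindles lie flat in grooves of their own, the rake hangs upright on its rest again, the runner force read at most 8.4 N, and the jar, tape measure and tin were not moved.

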